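Zero a syringe pump: release the pusher block, slide it to the stop collar, press the key

TASK

Zero the syringe pump. With shut fingertips press down the blue release pad on the middle of the pusher block and, keeping it down, push the block by that pad along its rods until it rests against the red stop collar; then let the pad spring up, so that the brake holds the block there, and after that press the green key on the pump's panel fully down and let it go. Never force the block along with its pad up, do not pinch the block or touch the plunger, and leave the glassware, the timer and the tub around the pump where they are.

Things in the scene. Friction and masses are not known exactly. Their poses are not given: they have to be found in the camera images.
- pump: the syringe pump: white instrument 124 mm deep (x) and 360 mm long (y), fixed to the worktop. Origin: centre of its underside, on the worktop. Its own +y runs along the two steel guide rods, from the drive housing with the panel (top at height 96 mm, y -178 to -94 mm) towards the clear syringe (y +50 to +171 mm, its strap reaching up to 107 mm); the pusher block slides between them, towards +y. Own z is up
- block (a joint): slide of the pusher block along the pump's +y, in m: 0 at the drive end, grows towards the syringe (starts 0 to 0.025). The block is dark grey, 92 mm (x) by 44 mm (y), its top at height 104 mm. A spring brake holds it with some 15 to 25 N; with the pad pressed 1 mm or more it slides with 1 to 2 N, and with 3 to 6 N once it pushes the plunger ahead of it
- pad (a joint): how far the blue release pad is pressed, in m: 0 up (brake on), 0.005 fully down against a firm stop. A spring holds it up: 8 N to start it, 10.5 N fully down; it springs up by itself
- pad_top (a point): centre of the blue release pad's upper face, 115 mm above the worktop when up; rides with the block. The face is 42 mm (pump x) by 37 mm (pump y), between two cross ridges 4 mm high at its +y and -y ends that a fingertip can push against; axes as the pump's
- collar: red stop collar, 23 mm diameter and 10 mm long with a black thumb-screw, clamped immovably on the pump's guide rod on the -x side (64 mm up)
- collar_face (a point): centre of the collar's stop face, which looks to the pump's -y, on the rod's axis; axes as the pump's
- block_stop_face (a point): point of the block's front (+y) face on the same rod axis, which comes to rest on the collar's stop face: the distance between these two points along the pump's y is what the block still has to travel (about 45 to 90 mm at the start)
- block_push_face (a point): point of the block's front (+y) face, 88 mm up in the middle, that meets the plunger's thumb rest; axes as the pump's
- plunger_end (a point): centre of the end face of the plunger's thumb rest (26 mm disc, 88 mm above the worktop), which looks to the pump's -y
- plunger: the white plunger of the syringe, along the pump's y, with thumb rest 26 mm across; it starts 13 to 58 mm ahead of the block's face, slides stiffly (about 2 N) and is driven in by the block before the block reaches the collar
- key (a joint): how far the green key is pressed, in m: 0 up, 0.003 fully down; 1.6 N to start it, 4 N fully down; springs up by itself
- key_top (a point): centre of the top of the round green key, 19 mm across, on the panel on top of the drive housing: 103.5 mm above the worktop, 7 mm above the panel; nothing else on the panel stands up
- beaker: small glass beaker, 59x64x72 mm, standing past the syringe's tip; origin at the centre of its underside
- timer: small light-grey bench timer with a display and coloured keys, 62x68x20 mm, lying in front of the pump, not used here; origin at the centre of its underside
- tub: white tub with a green screw lid, 60 mm across and 52 mm high, behind the pump; origin at the centre of its underside
- dish: clear lidded dish, 60 mm across and 15 mm high, in front of the drive housing; origin at the centre of its underside

How it is judged:
On the way, in this order (a step that is already met when the one before it is completed fails the run):
1. the release pad is pressed down (value of joint pad above 0.002 m), for 0.1 s.
2. the block, its pad still down, reaches the stop collar (y of collar_face in the frame of block_stop_face below 0.0025 m and value of joint pad above 0.001 m), for 0.1 s.
3. the pad is let up with the block at the collar (y of collar_face in the frame of block_stop_face below 0.0025 m and value of joint pad below 0.0008 m), for 0.1 s.
4. the green key is pressed (value of joint key above 0.002 m), for 0.05 s.
At the end, for the whole second after the job is handed in: The block's front face is within 2.5 mm of the red collar's stop face, the release pad is up again (within 0.8 mm), the plunger's thumb rest is within 3 mm of the block's face, the green key is up again, all at rest (all of step 3 and value of joint key below 0.0008 m and y of plunger_end in the frame of block_push_face below 0.003 m and velocity of joint block between -0.002 and 0.002 m/s); the robot touches nothing.
It fails at once if the block is forced along while its release pad is up (less than 0.6 mm pressed) (value of joint pad below 0.0006 m and distance of block_stop_face from where it was at the start of the episode above 0.003 m and y of collar_face in the frame of block_stop_face above 0.004 m and (velocity of joint block above 0.006 m/s or velocity of joint block below -0.006 m/s)).
It fails at once if the fingers pinch or push the block itself instead of its pad (more than 5 N) (contact force between the fingers and block_c0 above 5 N).
It fails at once if the fingers push the syringe's plunger (more than 2 N) (contact force between the fingers and plunger above 2 N).
It fails at once if the green key is pressed while the block is not at the collar (value of joint key above 0.0015 m and y of collar_face in the frame of block_stop_face above 0.003 m).
It fails at once if the beaker, timer, tub or dish is moved more than 15 mm or lifted (distance of any of beaker, timer, tub, dish from where it was at the start of the episode above 0.015 m).
It also fails if it takes over 35 s, if anything falls off the work surface, if the arm or the gripper's body presses on something with over 40 N, if the wrist force passes 120 N, or if a joint passes its speed limit or range.

ROBOT

A 6-joint arm with a two-finger parallel gripper is mounted at the origin on a cart in front of the work surface, level with it; the furniture and walls round the work are solid. World frame = base frame: x ahead of the robot, y to its left, z up, the work surface at z = 0. Lengths are in m, angles in rad, forces in N, time in s.
With the tool pointing down it reaches from about 0.3 to 0.875 m from the base axis. Payload 6.4 kg.
Tool frame: the origin (TCP) lies midway between the tips of the shut fingers; the grasp point (between the pads) lies 19 mm behind it (ctrl.tcp_to_grasp is the distance from the TCP to the grasp point, in m); z points along the fingers, y is the direction in which the jaws open and shut (so a half turn about z gives the same grasp; the last joint's range is limited). The gripper opens to 85 mm and grips with 20 to 120 N. Pads are 22 mm wide; open, the fingers measure 114 mm over their backs; the gripper's body (76 mm by 85 mm) begins 54 mm behind the grasp point. The pads swing forward as they close: fully open they stand 13 mm farther back than shut.
Start: joints at [1.025, 0.181, 1.607, -0, 1.354, -0.206], TCP at [0.192, 0.542, 0.231] pointing down, gripper open.
Joint ranges: [-2.99, 2.99], [-0.89, 2.07], [0.3, 2.58], [-1.14, 4.28], [0, 2.63], [-3.12, 3.12]. Speed limits (rad/s): [2.57, 2.57, 3.01, 3.14, 3.14, 3.14].

INTERFACE

Orientations are given as a unit quaternion [w, x, y, z].
In Python, from bench import monitor, imaging, order, spotter, ctrl gives the robot as it stands.
- The arm moves only by the shell command python3 -m pendant 'ROWS'. ROWS is JSON, a list that holds one entry, the list of rows, each a list of 5 numbers: the shift along the world's x, y, z in mm, then the turn about the world's z in degrees, then the finger opening in mm, from 0 to 85.4. A call has 1 to 8 rows; each row shifts and turns the commanded pose from where the row before left it; what a row does not reach is not made up. A row lasts 1/8 s, in which the tool goes at most 62.5 mm and 10.7 degrees, less where a joint would pass 70% of its speed; a pose out of reach is approached as far as the arm can. A call with a gripper value outside its range is refused whole. The fingers move at their own pace and stop on an object; the grip force is fixed at half the most. Time passes only in rows, so rows that do not move let the fingers close. It gives the time, the measured TCP pose, the force and the opening at its end, in the units of the state.
- monitor.get_obs(): the state, without advancing time (a new reading comes with each control period).
- imaging.camera(name): name is "scene" or "top" or "wrist"; returns a dict with "img" (480x640x3 uint8, red, green, blue), "vfov" (degrees; the focal length in pixels is half the picture's height over the tangent of half this angle, whatever the lens; pixels are square), "cx", "cy" (the principal point, pixels), "origin" and "orientation" of the camera in the world. Camera axes: x right, y down, z forward; pixel columns grow to the right and rows downward; lengths in m; the calibration is good to about 2 mm. A picture is of the moment at which its call begins. There is no depth.
- order.hand_in(): hands the job in, once; it reports no verdict.
Trained networks look in the newest picture that a camera, given by its name, has taken for a name from the list of things; names that differ only in an ending like _2 or _b are one class to them, and where a whole thing is asked for, a point or a joint stands for the part that bears it (a point fixed in the world has none). Each returns a list of dicts, best first, with "confidence" (0 to 1); they miss things now and then, are a little off and sometimes report something else, mostly with a low value. They report only what shows in the picture. A call takes as long as a camera call.
- spotter.recognise(camera, thing): "at" ([x, y, z] in m, in the coordinates of the camera as it stood for that picture, good to about 4 mm: the middle of the surface that is visible of it).
- spotter.tip_of(camera, thing): "at" ([x, y, z] in m, in the coordinates of the camera as it stood for that picture, good to about 4 mm: a listed point, or the origin of a listed thing).
The state is a dict: "time_s": time; "q": joint angles; "dq": joint speeds; "joint_efforts": joint torques, N m; "eef_pos": TCP position; "eef_rot": TCP orientation; "wrist_force": force on the tool from outside, world axes, zero at the start; "torque": the same for the moment, N m; "opening": opening from 0.0 (shut) to 1.0 (fully open).
Only numpy, scipy, OpenCV 4.12 (cv2) and the standard library are available. Lean on these libraries where they do the work, as an engineer would, in place of code of your own. Each camera call takes 0.05 s, during which the arm holds its last target. There are 200 camera calls.

## Working session

There is one attempt and no reset: what is moved stays moved. The work goes in short steps, Python scripts to look and compute and a shell command to move; the robot and the scene stay as the last step left them, time stands still between calls to the robot, and variables do not carry over. Pictures are saved under pics/ and viewed, about 8 in all and at most 12, crops included, and the job is handed in when it is done.

```bash
mkdir -p pics
cat > h.py <<'E'
from bench import monitor, imaging, order, spotter, ctrl
import numpy as np, cv2
from scipy.spatial.transform import Rotation as R
def cam(n,save=None):
    c=imaging.camera(n)
    if save: cv2.imwrite(f'pics/{save}.png',c['img'][:,:,::-1])
    return c
def rot(q): return R.from_quat([q[1],q[2],q[3],q[0]]).as_matrix()
def world(c,p): return np.array(c['origin'])+rot(c['orientation'])@np.array(p)
def pix(c,p):
    f=240/np.tan(np.radians(c['vfov']/2)); q=rot(c['orientation']).T@(np.array(p)-c['origin'])
    return np.array([c['cx']+f*q[0]/q[2],c['cy']+f*q[1]/q[2]])
def ray(c,u,v,z):
    f=240/np.tan(np.radians(c['vfov']/2)); d=rot(c['orientation'])@np.array([(u-c['cx'])/f,(v-c['cy'])/f,1])
    o=np.array(c['origin']); return o+d*(z-o[2])/d[2]
E
python3 - <<'E'
from h import *
np.set_printoptions(precision=4,suppress=True)
o=monitor.get_obs();print(o['time_s'],o['eef_pos'],o['eef_rot'],o['opening'])
for n in ['top','scene']:
    c=cam(n,n+'0'); print(n,c['origin'],c['vfov'])
    for t in ['pump','pad_top','collar_face','block_stop_face','block_push_face','plunger_end','key_top','beaker','timer','tub','dish']:
        for r in spotter.tip_of(n,t)[:2]:
            w=world(c,r['at']);print(t,round(r['confidence'],2),w,pix(c,w))
E
```

```text
0.0 [0.1914 0.5416 0.2304] [-0.0003  0.1691  0.9856 -0.0008] 0.9972937926946406
top [0.3482 0.2042 1.1858] 46.24629493709272
pump 0.78 [ 0.5454  0.1546 -0.0022] [350.0485 251.5372]
pad_top 0.95 [0.5315 0.0921 0.1153] [384.9146 249.2206]
collar_face 0.53 [0.5158 0.196  0.0633] [330.8495 260.4149]
block_stop_face 0.83 [0.5046 0.1242 0.0606] [366.2466 266.6234]
block_push_face 0.63 [0.451  0.2322 0.0007] [312.9069 294.9904]
block_push_face 0.56 [0.533  0.1136 0.0872] [372.6013 250.6845]
plunger_end 0.51 [0.5456 0.1549 0.0882] [351.8619 244.0227]
key_top 0.43 [0.4861 0.0281 0.1029] [417.2587 273.8915]
beaker 0.65 [0.5952 0.393  0.0006] [239.4752 226.7445]
timer 0.96 [0.4504 0.2311 0.0014] [313.4159 295.2673]
tub 0.84 [ 0.6669  0.1714 -0.0003] [342.8411 196.2926]
dish 0.62 [ 0.414   0.049  -0.0016] [399.8186 314.0291]
scene [ 0.161  -0.5773  0.7519] 44.8048242594189
pump 0.81 [0.5478 0.1534 0.0006] [318.6094 288.5873]
pad_top 0.91 [0.5268 0.0919 0.1216] [325.4149 261.3148]
collar_face 0.57 [0.521  0.1968 0.0663] [296.2084 252.5943]
block_stop_face 0.87 [0.4982 0.1248 0.0703] [301.7585 277.2901]
block_push_face 0.93 [0.5345 0.1152 0.0914] [322.749  265.6998]
block_push_face 0.16 [ 0.412   0.0481 -0.0004] [275.0517 350.1639]
plunger_end 0.51 [0.547  0.1533 0.0896] [319.3059 252.3415]
key_top 0.5 [0.4848 0.0296 0.1003] [319.6426 300.8613]
beaker 0.6 [0.5864 0.3905 0.0024] [286.103  217.7837]
timer 0.75 [0.4464 0.2276 0.0001] [254.6366 280.5316]
tub 0.69 [0.6646 0.17   0.0034] [367.0211 265.5517]
tub 0.68 [0.502  0.1234 0.0697] [304.0236 277.4277]
dish 0.8 [0.4126 0.0459 0.0021] [275.8855 349.9717]
```

Run:
```python
from h import *
a=cv2.imread('pics/top0.png')[170:330,220:460]; cv2.imwrite('pics/top0c.png',cv2.resize(a,(800,533),interpolation=cv2.INTER_CUBIC))
a=cv2.imread('pics/scene0.png')[180:370,220:440]; cv2.imwrite('pics/scene0c.png',cv2.resize(a,(690,596),interpolation=cv2.INTER_CUBIC))
```

```text
(no output)
```

View pics/top0c.png

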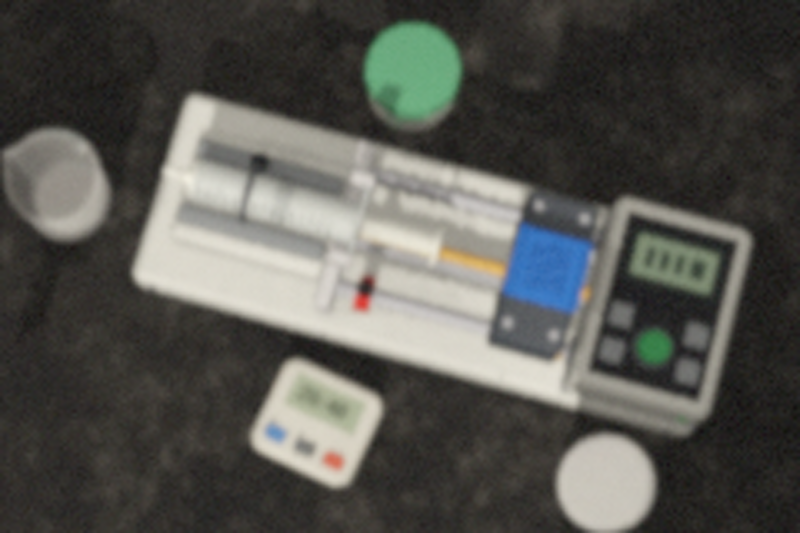

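View pics/scene0c.png

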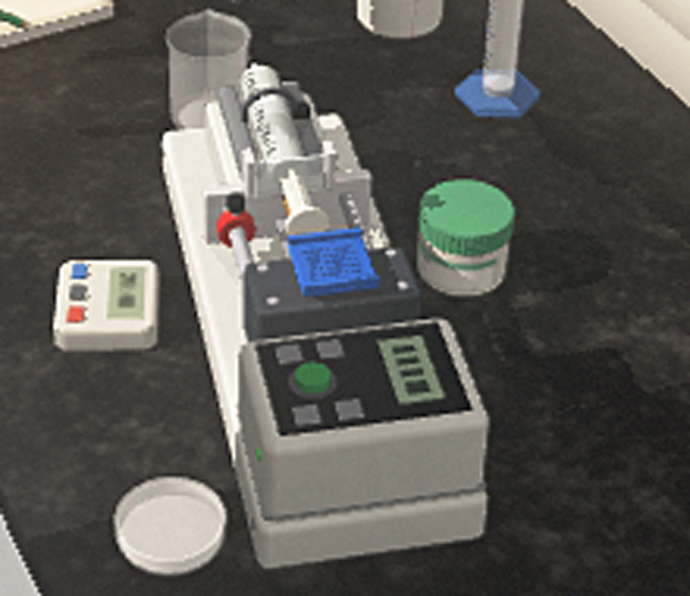

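The top view shows the pad at about (547,267) in the crop, the key at (655,347) and the collar at (365,293). The plunger thumb rest is at about (437,245). The detections agree with this. Next I'll refine with colour segmentation and get the yaw.

Run:
```python
from h import *
np.set_printoptions(precision=4,suppress=True)
c=cam('top'); 
im=cv2.cvtColor(c['img'],cv2.COLOR_RGB2HSV)
def seg(lo,hi,box):
    m=cv2.inRange(im,lo,hi); k=np.zeros_like(m); x0,y0,x1,y1=box; k[y0:y1,x0:x1]=m[y0:y1,x0:x1]
    p=np.argwhere(k)[:,::-1].astype(np.float32); r=cv2.minAreaRect(p); print(r,len(p)); return p.mean(0),r
p,r=seg((100,120,60),(130,255,255),(365,230,405,270)); print('pad',ray(c,*p,.116),ray(c,*r[0],.116))
b=[ray(c,*q,.116) for q in cv2.boxPoints(r)]; print([ (np.linalg.norm(b[i]-b[i-1]),np.degrees(np.arctan2(*(b[i]-b[i-1])[:2]))) for i in range(4)])
p,r=seg((45,100,40),(85,255,255),(405,262,428,285)); print('key',ray(c,*p,.1035))
p,r=seg((0,150,80),(8,255,255),(320,245,340,270)); print('collar',ray(c,*p,.07))
# pump base long edge near side, z? fit bright/dark
g=cv2.cvtColor(c['img'],cv2.COLOR_RGB2GRAY); pts=[]
for u in range(265,390,3):
    col=g[255:300,u].astype(int); 
    v0=int(250+ (u-220)*0.0); d=[(col[i]-col[i+2],i) for i in range(43)]
    s=max(d); pts.append((u,255+s[1]+1))
pts=np.array(pts,float); 
k,b=np.polyfit(*pts.T,1)
for _ in range(5):
    e=abs(pts[:,1]-k*pts[:,0]-b); q=pts[e<np.median(e)*2+.5]; k,b=np.polyfit(*q.T,1)
A=ray(c,270,k*270+b,.01);B=ray(c,385,k*385+b,.01);d=A-B; print('edge yaw',np.degrees(np.arctan2(d[0],d[1])),len(q),A,B)
```

```text
((383.7884521484375, 249.9423065185547), (21.838741302490234, 22.452682495117188), 15.255120277404785) 489
pad [0.53   0.0944 0.116 ] [0.53   0.0943 0.116 ]
[(np.float64(0.04193063806564094), np.float64(14.560556786435736)), (np.float64(0.04419901054745216), np.float64(104.98450732392905)), (np.float64(0.04224663273236365), np.float64(-165.35440678700894)), (np.float64(0.044139783109172694), np.float64(-74.60478072618702))]
((415.75006103515625, 273.7500305175781), (9.192388534545898, 8.485280990600586), 45.0) 76
key [0.4863 0.031  0.1035]
((328.0, 259.5), (3.0, 2.0), 90.0) 10
collar [0.5162 0.2013 0.07  ]
edge yaw 14.903580586946969 42 [0.5263 0.3241 0.01  ] [0.4616 0.0812 0.01  ]
```

```bash
python3 -m pendant '[[[55,-60,0,4,0],[55,-60,0,0,0],[55,-60,0,0,0],[55,-60,0,0,0],[45,-60,0,0,0],[30,-60,0,0,0],[20,-50,-20,0,0],[23,-40,-30,0,0]]]'
```

```text
time_s: 2.25
eef_pos: [0.4706, 0.16, 0.182]
eef_rot: [0.002, 0.135, 0.991, 0.0]
wrist_force: [0.6, 1.3, -0.4]
opening: 0.002
```

```bash
python3 -m pendant '[[[30,-33,0,0,0],[29,-33,0,0,0],[0,0,0,0,0],[0,0,0,0,0]]]'
python3 - <<'E'
from h import *
np.set_printoptions(precision=4,suppress=True)
print(monitor.get_obs()['eef_pos'])
c=cam('wrist','w1'); print(c['origin'])
for t in ['pad_top','key_top','block_stop_face','collar_face']:
    for r in spotter.tip_of('wrist',t)[:1]: w=world(c,r['at']);print(t,r['confidence'],w,pix(c,w))
im=cv2.cvtColor(c['img'],cv2.COLOR_RGB2HSV)
m=cv2.inRange(im,(100,120,60),(130,255,255)); r=cv2.minAreaRect(np.argwhere(m)[:,::-1].astype(np.float32)); print(r,ray(c,*r[0],.116))
print('tcp px',pix(c,monitor.get_obs()['eef_pos']))
E
```

```text
time_s: 2.75
eef_pos: [0.5275, 0.0962, 0.181]
eef_rot: [-0.0, 0.135, 0.991, 0.0]
wrist_force: [-0.0, -0.1, 0.1]
opening: 0.003
[0.5275 0.0962 0.181 ]
[0.4629 0.1135 0.3234]
pad_top 0.7 [0.5265 0.0904 0.1153] [310.8652 255.3711]
key_top 0.92 [0.4835 0.03   0.1007] [204.372  211.4848]
block_stop_face 0.75 [0.5015 0.1193 0.0608] [340.1889 193.219 ]
collar_face 0.62 [0.5207 0.1951 0.0642] [445.0633 191.6079]
((427.1841125488281, 279.8711853027344), (367.98675537109375, 274.7387390136719), 67.19029235839844) [0.5621 0.1579 0.116 ]
tcp px [321.9527 299.4559]
```

View pics/w1.png

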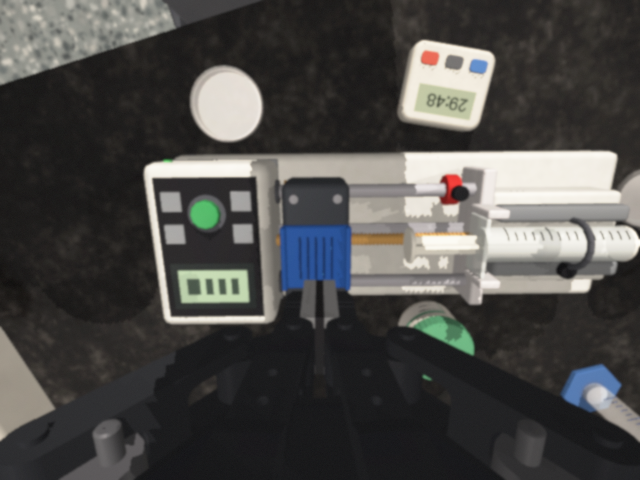

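The wrist view puts the pad at about columns 281–350 and the key at (205,213). The block's front edge is at about column 348 and the collar's left edge at about 443, row 189. The fingertips are above the rear half of the pad.

Run:
```python
from h import *
np.set_printoptions(precision=4,suppress=True)
c=cam('wrist'); im=cv2.cvtColor(c['img'],cv2.COLOR_RGB2HSV)
m=cv2.inRange(im,(100,120,50),(130,255,255)); m[:200]=0;m[:,:260]=0;m[:,370:]=0;m[330:]=0
ys,xs=np.where(m); print(xs.min(),xs.max(),ys.min(),ys.max())
for y in (230,250,270): q=xs[ys==y]; print(y,q.min(),q.max(), ray(c,q.min(),y,.117),ray(c,q.max(),y,.117))
m=cv2.inRange(im,(45,100,40),(85,255,255)); ky,kx=np.where(m[190:235,185:225]); print('key',kx.mean()+185,ky.mean()+190,ray(c,kx.mean()+185,ky.mean()+190,.1035))
m=cv2.inRange(im,(0,150,80),(8,255,255))[165:210,430:475]; ry,rx=np.where(m); print('red x',rx.min()+430,rx.max()+430)
t=np.radians(15);Y=np.array([np.sin(t),np.cos(t)])
a=ray(c,rx.min()+430,189,.064)[:2];b=ray(c,348,195,.104)[:2]; print('gap',(a-b)@Y,a,b)
```

```text
279 349 225 290
230 279 349 [0.5052 0.0767 0.117 ] [0.5166 0.1182 0.117 ]
250 280 348 [0.5177 0.0735 0.117 ] [0.5289 0.1145 0.117 ]
270 280 348 [0.5304 0.0696 0.117 ] [0.5418 0.1113 0.117 ]
key 204.0045045045045 214.02102102102103 [0.485  0.0306 0.1035]
red x 440 460
gap 0.0720305469101867 [0.5179 0.1926] [0.4976 0.1234]
```

```bash
python3 -m pendant '[[[2,-2,-25,0,0],[0,0,-25,0,0],[0,0,-11,0,0],[0,0,0,0,0],[0,0,-3,0,0],[0,0,0,0,0]]]'
```

```text
time_s: 3.8
eef_pos: [0.5305, 0.094, 0.118]
eef_rot: [0.001, 0.135, 0.991, 0.0]
wrist_force: [-0.4, 0.2, -0.2]
opening: -0.004
```

```bash
python3 -m pendant '[[[0,0,-3,0,0],[0,0,-2,0,0],[0,0,0,0,0]]]'; python3 -m pendant '[[[0,0,-2,0,0],[0,0,0,0,0]]]'
```

```text
time_s: 4.18
eef_pos: [0.5307, 0.0939, 0.1134]
eef_rot: [0.001, 0.135, 0.991, 0.0]
wrist_force: [-2.2, 0.3, 8.8]
opening: 0.002
time_s: 4.42
eef_pos: [0.5307, 0.0939, 0.1115]
eef_rot: [0.001, 0.135, 0.991, 0.0]
wrist_force: [-3.3, -0.7, 8.5]
opening: -0.007
```

```bash
python3 -m pendant '[[[0,0,-1,0,0],[0,0,0,0,0],[1,4,0,0,0],[1,4,0,0,0],[1,4,0,0,0],[0,0,0,0,0]]]'
python3 - <<'E'
from h import *
c=cam('wrist'); im=cv2.cvtColor(c['img'],cv2.COLOR_RGB2HSV)
m=cv2.inRange(im,(100,120,50),(130,255,255)); m[:150]=0;m[:,:200]=0;m[:,420:]=0;m[330:]=0
ys,xs=np.where(m); print(xs.min(),xs.max(),ys.min(),ys.max())
for y in (ys.min()+10,ys.min()+30): q=xs[ys==y]; print(y,q.min(),q.max(), ray(c,q.min(),y,.113),ray(c,q.max(),y,.113))
E
```

```text
time_s: 5.18
eef_pos: [0.534, 0.1063, 0.1108]
eef_rot: [0.001, 0.134, 0.991, 0.0]
wrist_force: [-1.2, 1.3, 8.2]
opening: 0.001
266 367 250 329
260 266 367 [0.50911353 0.08902319 0.113     ] [0.52058807 0.13055663 0.113     ]
280 268 366 [0.51806641 0.08706161 0.113     ] [0.52938485 0.12802769 0.113     ]
```

```bash
python3 -m pendant '[[[1.3,5,0,0,0],[1.4,5,0,0,0],[1.3,5,0,0,0],[1.4,5,0,0,0],[1.3,5,0,0,0],[1.3,5,0,0,0],[1.3,5,0,0,0],[0,0,0,0,0]]]'
python3 - <<'E'
from h import *
c=cam('wrist','w2')
for t in ['pad_top','block_stop_face','collar_face','plunger_end']:
    for r in spotter.tip_of('wrist',t)[:1]: print(t,r['confidence'],world(c,r['at']))
E
```

```text
time_s: 6.22
eef_pos: [0.5432, 0.1409, 0.1108]
eef_rot: [0.001, 0.134, 0.991, -0.0]
wrist_force: [-2.2, -0.5, 8.8]
opening: 0.0
block_stop_face 0.59 [0.51278108 0.16897955 0.06434515]
collar_face 0.91 [0.51740503 0.19706305 0.06660696]
plunger_end 0.98 [0.54852548 0.16016255 0.08957783]
```

View pics/w2.png

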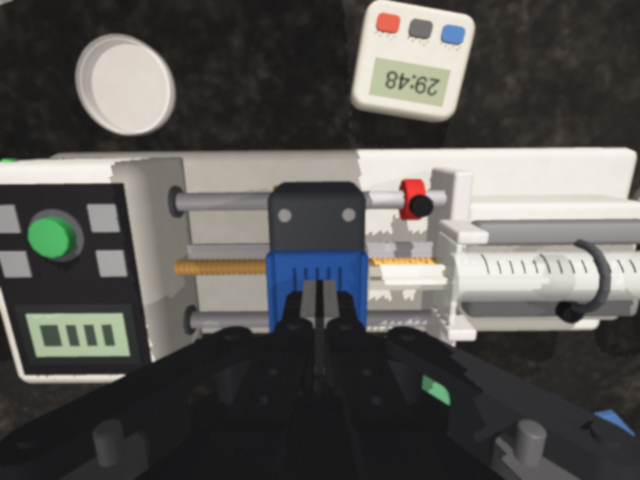

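The block moved with the tip (pad at columns 268–366, as before) and now meets the plunger. The collar edge is at column 400, about 25 mm ahead.

```bash
python3 -m pendant '[[[1,4,0,0,0],[1,4,0,0,0],[1,4,0,0,0],[1,4,0,0,0],[0,0,0,0,0]]]'
python3 - <<'E'
from h import *
c=cam('wrist'); im=cv2.cvtColor(c['img'],cv2.COLOR_RGB2HSV)
m=cv2.inRange(im,(100,120,50),(130,255,255)); m[:150]=0;m[:,:200]=0;m[:,420:]=0;m[330:]=0
ys,xs=np.where(m); y=ys.min()+10;q=xs[ys==y]; print(y,q.min(),q.max())
m=cv2.inRange(im,(0,150,80),(8,255,255))[150:250,330:]; ry,rx=np.where(m); print('red x',rx.min()+330,rx.max()+330)
t=np.radians(15);Y=np.array([np.sin(t),np.cos(t)])
print('gap',(ray(c,rx.min()+330,ry.mean()+150,.064)-ray(c,q.max()-1,220,.104))[:2]@Y)
E
```

```text
time_s: 7.1
eef_pos: [0.5475, 0.1567, 0.1109]
eef_rot: [0.001, 0.134, 0.991, -0.0]
wrist_force: [-1.4, -0.7, 8.3]
opening: -0.001
259 266 366
red x 372 392
gap 0.008765042599811491
```

```bash
python3 -m pendant '[[[0.8,3,0,0,0],[0.8,3,0,0,0],[0,0,0,0,0]]]';python3 -m pendant '[[[0.5,2,0,0,0],[0,0,0,0,0]]]';python3 -m pendant '[[[0.5,2,0,0,0],[0,0,0,0,0]]]'
python3 - <<'E'
from h import *
c=cam('wrist','w3'); im=cv2.cvtColor(c['img'],cv2.COLOR_RGB2HSV)
m=cv2.inRange(im,(100,120,50),(130,255,255)); m[:150]=0;m[:,:200]=0;m[:,420:]=0;m[330:]=0
ys,xs=np.where(m); y=ys.min()+10;q=xs[ys==y]; print(y,q.min(),q.max())
m=cv2.inRange(im,(0,150,80),(8,255,255))[150:250,330:]; ry,rx=np.where(m); print('red x',rx.min()+330,rx.max()+330)
t=np.radians(15);Y=np.array([np.sin(t),np.cos(t)])
print('gap',(ray(c,rx.min()+330,ry.mean()+150,.064)-ray(c,q.max()-1,220,.104))[:2]@Y)
E
```

```text
time_s: 7.52
eef_pos: [0.549, 0.1626, 0.1109]
eef_rot: [0.001, 0.135, 0.991, -0.0]
wrist_force: [-2.5, -1.8, 8.3]
opening: 0.001
time_s: 7.78
eef_pos: [0.5495, 0.1645, 0.1109]
eef_rot: [0.001, 0.135, 0.991, -0.0]
wrist_force: [-0.7, -3.3, 8.6]
opening: 0.001
time_s: 8.02
eef_pos: [0.55, 0.166, 0.1109]
eef_rot: [0.001, 0.135, 0.991, -0.001]
wrist_force: [-1.4, -3.5, 8.6]
opening: -0.0
259 263 363
red x 355 374
gap 0.0006826824986006078
```

```bash
python3 -m pendant '[[[0.5,2,0,0,0],[0.5,2,0,0,0],[0,0,0,0,0]]]';python3 -m pendant '[[[0.5,2,0,0,0],[0.5,2,0,0,0],[0,0,0,0,0]]]'
python3 - <<'E'
from h import *
c=cam('wrist','w4'); im=cv2.cvtColor(c['img'],cv2.COLOR_RGB2HSV)
m=cv2.inRange(im,(100,120,50),(130,255,255)); m[:150]=0;m[:,:200]=0;m[:,420:]=0;m[330:]=0
ys,xs=np.where(m); y=ys.min()+10;q=xs[ys==y]; print(y,q.min(),q.max())
m=cv2.inRange(im,(0,150,80),(8,255,255))[150:250,330:]; ry,rx=np.where(m); print('red x',rx.min()+330,rx.max()+330)
t=np.radians(15);Y=np.array([np.sin(t),np.cos(t)])
print('gap',(ray(c,rx.min()+330,ry.mean()+150,.064)-ray(c,q.max()-1,220,.104))[:2]@Y)
E
```

```text
time_s: 8.45
eef_pos: [0.5512, 0.1699, 0.1109]
eef_rot: [0.001, 0.135, 0.991, -0.001]
wrist_force: [-1.5, -5.6, 8.7]
opening: -0.004
time_s: 8.82
eef_pos: [0.5523, 0.1739, 0.111]
eef_rot: [0.001, 0.135, 0.991, -0.001]
wrist_force: [-2.1, -4.4, 9.4]
opening: -0.002
259 244 344
red x 340 358
gap 0.0008765160454192657
```

View pics/w4.png

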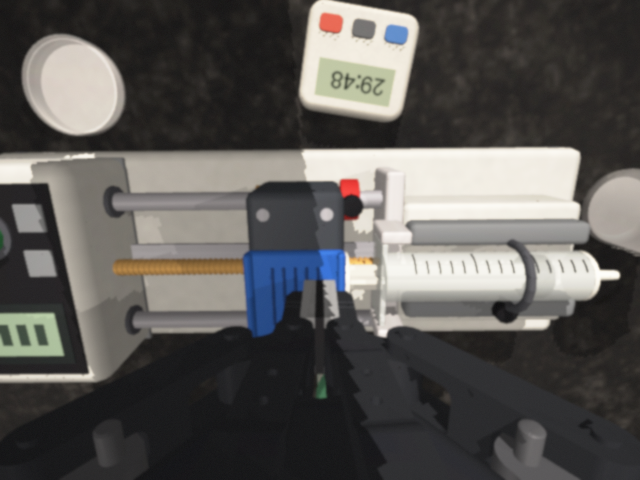

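```bash
python3 -m pendant '[[[0.5,2,0,0,0],[0,0,0,0,0]]]';python3 -m pendant '[[[0.5,2,0,0,0],[0,0,0,0,0]]]'
```

```text
time_s: 9.12
eef_pos: [0.5526, 0.1754, 0.1109]
eef_rot: [0.001, 0.135, 0.991, -0.001]
wrist_force: [-2.4, -6.6, 8.8]
opening: 0.002
time_s: 9.38
eef_pos: [0.5527, 0.1758, 0.1105]
eef_rot: [0.001, 0.134, 0.991, -0.003]
wrist_force: [-2.4, -13.3, 9.2]
opening: -0.001
```

The tip is on the ridge at 13 N with no more motion, so the block is at the collar (the image shows the block touching the red collar at column 340). I'll relax the push slightly and lift straight up.

```bash
python3 -m pendant '[[[-0.4,-1.5,0,0,0],[0,0,2,0,0],[0,0,3,0,0],[0,0,6,0,0],[0,0,20,0,0],[0,0,25,0,0],[0,0,20,0,0],[0,0,0,0,0]]]'
python3 - <<'E'
from h import *
for n in ['wrist','scene']:
    c=cam(n,n+'5')
    for t in ['pad_top','block_stop_face','collar_face','plunger_end','block_push_face','key_top']:
        for r in spotter.tip_of(n,t)[:1]: print(n,t,r['confidence'],world(c,r['at']))
a=cv2.imread('pics/scene5.png')[200:320,260:420]; cv2.imwrite('pics/scene5c.png',cv2.resize(a,(800,600),interpolation=cv2.INTER_CUBIC))
E
```

```text
time_s: 10.38
eef_pos: [0.5528, 0.1777, 0.1871]
eef_rot: [0.002, 0.135, 0.991, 0.001]
wrist_force: [0.3, 0.1, -0.5]
opening: 0.003
wrist pad_top 0.67 [0.54862938 0.16274844 0.11823836]
wrist block_stop_face 0.83 [0.51854757 0.19207496 0.06555013]
wrist collar_face 0.94 [0.52035464 0.19531263 0.06351495]
wrist plunger_end 0.75 [0.55350983 0.18581273 0.08765341]
wrist block_push_face 0.78 [0.54989457 0.18141568 0.08887234]
wrist key_top 0.6 [0.48292297 0.0314228  0.10209972]
scene pad_top 0.76 [0.54697784 0.16508569 0.1219296 ]
scene block_stop_face 0.97 [0.51784712 0.19394688 0.06660065]
scene plunger_end 0.32 [0.41128082 0.0492806  0.00129979]
scene block_push_face 0.56 [0.55242332 0.1873634  0.09040325]
scene key_top 0.45 [0.48376311 0.03158213 0.10608959]
```

View pics/wrist5.png

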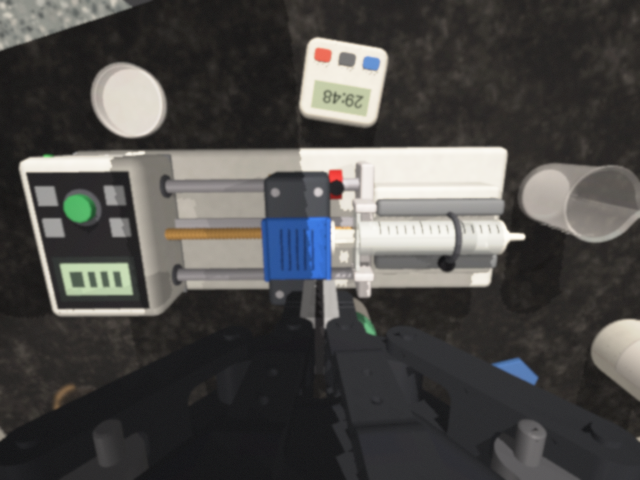

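The block touches the collar (its edge and the red edge are both at column 330) and the pad is up. Next, the key at about (0.485, 0.031).

```bash
python3 -m pendant '[[[-17,-36,0,0,0],[-17,-37,0,0,0],[-17,-37,0,0,0],[-17,-37,0,0,0],[0,0,-20,0,0],[0,0,-25,0,0],[0,0,-20,0,0],[0,0,0,0,0]]]'
python3 - <<'E'
from h import *
o=monitor.get_obs();print(o['eef_pos'])
c=cam('wrist','w6');print('key px',pix(c,[.485,.0306,.1035]),pix(c,o['eef_pos']))
for r in spotter.tip_of('wrist','key_top')[:1]: print(r['confidence'],world(c,r['at']))
E
```

```text
time_s: 12.08
eef_pos: [0.4822, 0.0306, 0.119]
eef_rot: [-0.002, 0.135, 0.991, 0.0]
wrist_force: [-0.5, -0.9, 0.1]
opening: 0.001
[0.48221784 0.03059527 0.11899237]
key px [321.87997879 290.92849686] [320.4611844  299.42944537]
0.66 [0.48421732 0.03427146 0.10151229]
```

View pics/w6.png

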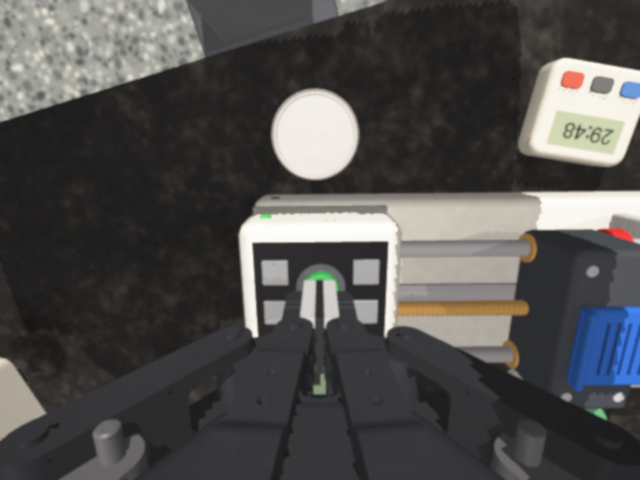

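The tips are centred on the green key at about (321,285).

```bash
python3 -m pendant '[[[2,0,-8,0,0],[0,0,-5,0,0],[0,0,-3,0,0],[0,0,0,0,0]]]';python3 -m pendant '[[[0,0,-1.5,0,0],[0,0,0,0,0]]]'
```

```text
time_s: 12.68
eef_pos: [0.4853, 0.0305, 0.104]
eef_rot: [-0.0, 0.135, 0.991, 0.0]
wrist_force: [0.5, -0.0, -0.0]
opening: 0.002
time_s: 12.92
eef_pos: [0.4857, 0.0304, 0.103]
eef_rot: [0.0, 0.135, 0.991, 0.0]
wrist_force: [-1.2, 0.7, 2.4]
opening: -0.001
```

```bash
python3 -m pendant '[[[0,0,-1.5,0,0],[0,0,0,0,0]]]';python3 -m pendant '[[[0,0,-1.5,0,0],[0,0,0,0,0]]]'
```

```text
time_s: 13.18
eef_pos: [0.4857, 0.0304, 0.1015]
eef_rot: [0.0, 0.135, 0.991, -0.0]
wrist_force: [-0.2, -0.1, 3.4]
opening: 0.002
time_s: 13.42
eef_pos: [0.4857, 0.0304, 0.1005]
eef_rot: [0.0, 0.135, 0.991, -0.0]
wrist_force: [-3.4, 0.6, 8.9]
opening: 0.008
```

The force passed 4 N with the tip at z = 0.1005, so the key is bottomed. Now lift clear and check.

```bash
python3 -m pendant '[[[0,0,3,0,0],[0,0,8,0,0],[0,0,25,0,0],[0,0,35,0,0],[0,0,35,0,0],[-25,-10,20,0,0],[0,0,0,0,0],[0,0,0,0,0]]]'
python3 - <<'E'
from h import *
for n in ['wrist','scene','top']:
    c=cam(n,n+'7')
    for t in ['key_top','pad_top','block_stop_face','collar_face','plunger_end','block_push_face','beaker','timer','tub','dish']:
        for r in spotter.tip_of(n,t)[:1]: print(n,t,round(r['confidence'],2),world(c,r['at']).round(4))
E
```

```text
time_s: 14.42
eef_pos: [0.4605, 0.0206, 0.2253]
eef_rot: [-0.0, 0.135, 0.991, 0.0]
wrist_force: [0.7, -0.3, -0.0]
opening: 0.001
wrist key_top 0.57 [0.4842 0.0317 0.1016]
wrist pad_top 0.93 [0.5469 0.1639 0.1115]
wrist block_stop_face 0.94 [0.5174 0.1901 0.0633]
wrist collar_face 0.56 [0.5199 0.1978 0.0622]
wrist block_push_face 0.9 [0.5506 0.1825 0.088 ]
wrist tub 0.76 [6.631e-01 1.659e-01 5.000e-04]
wrist dish 0.57 [ 0.4086  0.0435 -0.0035]
scene key_top 0.49 [0.4853 0.0312 0.1035]
scene pad_top 0.47 [0.5468 0.1637 0.119 ]
scene block_stop_face 0.86 [0.5195 0.1954 0.0673]
scene block_push_face 0.88 [0.551  0.1881 0.0916]
scene beaker 0.68 [0.5897 0.3967 0.004 ]
scene timer 0.76 [0.4422 0.2262 0.0008]
scene tub 0.55 [0.6655 0.1693 0.0009]
scene dish 0.78 [ 0.411   0.0501 -0.001 ]
top pad_top 0.59 [0.5487 0.1643 0.1163]
top block_stop_face 0.82 [0.5217 0.1966 0.0597]
top collar_face 0.57 [0.5152 0.1954 0.0661]
top plunger_end 0.57 [0.5517 0.183  0.0891]
top block_push_face 0.62 [0.5535 0.1855 0.0888]
top beaker 0.77 [ 0.5922  0.3942 -0.003 ]
top timer 0.81 [0.4486 0.2335 0.0007]
top tub 0.93 [0.6644 0.1694 0.0014]
top dish 0.71 [ 0.4131  0.0535 -0.0016]
```

View pics/wrist7.png

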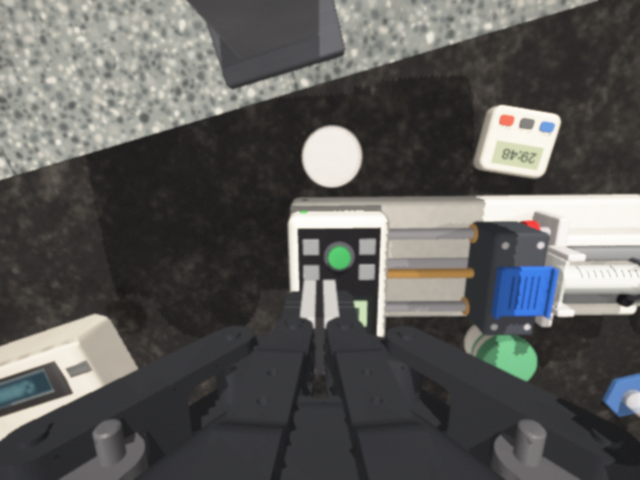

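The block is at the collar, the pad and key are up, and the surrounding objects are where they were. The hand is clear, so I'm handing in.

```bash
python3 -c "
from bench import order; print(order.hand_in())"
```

```text
the job is handed in; nothing more can be done
None
```

The pump is zeroed as far as my checks show, and the job was handed in at about 14.5 s of the 35 s. The hand-in gave no verdict.

- **Block:** I pressed the pad about 4 mm with shut fingertips and pushed the block about 73 mm to the red collar. There the push force rose to 13 N with no further motion. I then lifted straight off so the pad could spring up. My last pictures show the block's front edge at the collar.
- **Key:** I pressed the green key until the force reached 8.9 N with the tip about 3 mm down, so it was on its stop. I then let it go and moved the hand clear; the wrist force read near zero.
- **Surroundings:** The networks place the beaker, timer, tub and dish within about 6 mm of where they started, at or near their own error.

**Disagreements:**
- The networks' estimates of the gap between block and collar ranged from about −3 to +8 mm, so they cannot confirm the 2.5 mm limit. I relied on the push force and the picture instead.
- The plunger gap was checked only roughly: the networks put the two faces about 2–5 mm apart, within their error.
- The pad and key being up again is judged from their estimated heights and the pictures, since no joint readings were available.

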